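# Proof-check a belt tensioner against its scale

### The job

The belt tensioner of the rolling machine is on the bench for its spring check. Push its blue sprung arm round anticlockwise (seen from above) until the red trailing pointer that it drives along the scale stands level with the green flag, hold it there for two seconds, then ease the arm back under control to its rest stop without letting it snap back. The red pointer must be left standing at the flag, and the other things on the table must not be disturbed.

Things in the scene. Friction and masses are not known exactly. Their poses are not given: they have to be found in the camera images.
- tensioner: Belt tensioner on a grey plate, 250 x 270 x 10 mm, fixed. Origin on the table, z up; arm pivot at x +75, y 0. Seen from above the arm rests at 145 degrees from +x and swings to 215, its end going from +y to -y. White scale 150..186 mm from the pivot, a dark line every 5 degrees (0..70). Two stop pins 50 mm high, 70 mm from the pivot, 10 degrees outside the travel.
- pivot (a point): Point on the arm's vertical pivot axis, 60 mm above the table; axes as those of tensioner. The pivot hub is 40 mm across and its top nut is 79 mm above the table.
- tensioner_arm (a joint): Angle of the blue arm in rad: 0 at its rest stop, grows anticlockwise seen from above, 1.22 (70 degrees) at the end stop. A spring turns it back to 0: torque 0.225 Nm at rest rising by 0.45 Nm per rad (about 2 to 6.5 N at the roller). Let go, it snaps back.
- roller (a point): On the arm, in the black idler roller, 120 mm from the pivot axis, 70 mm above the table. Roller: upright, 44 mm across, 50 to 94 mm above the table, spins freely. Push on its side, or on the blue arm: upright blade 10 mm thick, 43 to 71 mm above the table. Fingertips at 52 mm or higher above the table clear all but the hub, arm and roller (scale, pointer, flag: below 36 mm).
- index_tip (a point): The arm's own index: on the centre line of the arm, 158 mm from the pivot axis, 20 mm above the table.
- trailing_pointer (a joint): Angle of the red trailing pointer in rad, same zero and direction as the arm. The arm drives it ahead of itself, the two then showing the same angle (within about 0.01 rad); when the arm goes back, the pointer stays by friction at the furthest angle reached. Starts somewhere between 0.02 and 0.25.
- pointer_tip (a point): Tip of the red trailing pointer (a flat 6 mm wide needle under the arm), 158 mm from the pivot axis, 20 mm above the table.
- flag: Green target flag with a brass clamp screw, clamped on the outer rim of the scale, fixed; 36 mm high at the screw. Its origin lies on the table on the pivot axis; the flag stands along its own -x direction, 160 to 218 mm from the pivot.
- flag_tip (a point): Point at the tip of the green flag to which the red pointer must be brought: 158 mm from the pivot axis, 20 mm above the table. Somewhere between 30 and 58 degrees of arm travel.
- cigar_box: Open wooden cigar box, 150 x 161 x 31 mm, loose bystander, must stay where it is. Origin in its underside's centre.
- wax_tin: Round green tin, 60 mm across, 26 mm high, loose bystander, must stay where it is. Origin in its underside's centre.
- wood_box: Small wooden box, 55 x 85 x 22 mm, loose bystander, must stay where it is. Origin in its underside's centre.

How it is judged:
On the way:
1. the arm is held with its index within 7 mm (half a scale division) of the green flag for 1.5 s (distance between index_tip and flag_tip below 0.007 m), for 1.5 s.
At the end, for the whole second after the job is handed in: The tip of the red trailing pointer stands still within 7 mm (half a scale division) of the green flag's tip, and the blue arm is back at its rest stop (within 0.04 rad) (distance between pointer_tip and flag_tip below 0.007 m and value of joint tensioner_arm below 0.04 rad and velocity of joint trailing_pointer between -0.05 and 0.05 rad/s); the robot touches nothing.
It fails at once if the arm snaps back (faster than 2.5 rad/s, about 0.3 m/s at the roller) (velocity of joint tensioner_arm below -2.5 rad/s).
It fails at once if the cigar box, the green tin or the small wooden box is moved by more than 15 mm (distance of any of cigar_box, wax_tin, wood_box from where it was at the start of the episode above 0.015 m).
It also fails if it takes over 48 s, if anything falls off the work surface, if the arm or the gripper's body presses on something with over 40 N, if the wrist force passes 120 N, or if a joint passes its speed limit or range.

### The arm

A 6-joint arm with a two-finger parallel gripper is mounted at the origin on a cart in front of the work surface, level with it; the furniture and walls round the work are solid. World frame = base frame: x ahead of the robot, y to its left, z up, the work surface at z = 0. Lengths are in m, angles in rad, forces in N, time in s.
With the tool pointing down it reaches from about 0.25 to 0.725 m from the base axis. Payload 4 kg.
Tool frame: the origin (TCP) lies on the centre line of the jaws, within the pads' length; the fingertips stand 8 mm ahead of it and the grasp point (between the pads) lies 11 mm behind it (ctrl.tcp_to_tips is the z of the fingertips in the tool frame, in m); z points along the fingers, y is the line along which they close (so a half turn about z gives the same grasp; the last joint's range is limited). The gripper opens to 85 mm and grips with 20 to 120 N. Pads are 22 mm wide; open, the fingers measure 114 mm over their backs; the gripper's body (76 mm by 85 mm) begins 54 mm behind the grasp point. The pads swing forward as they close: fully open they stand 13 mm farther back than shut.
Start: joints at [1.287, 0.241, 0.005, 1.335, 0, 1.571], TCP at [0.14, 0.48, 0.239] pointing down, gripper open.
Joint ranges: [-2.72, 2.72], [-1.05, 1.87], [-1.09, 1.28], [-1.99, 2.15], [-1.42, 1.44], [-3.14, 3.14]. Speed limits (rad/s): [2.79, 2.79, 3.14, 3.14, 3.14, 3.14].

### API

Orientations are given as a rotation vector (axis times angle).
In Python, from cell import read_state, optics, job_done, ctrl gives the robot as it stands.
- The arm moves only by the tool send_rows, never from a script. Its argument "commands" is a list that holds one entry, the list of rows, each a list of 5 numbers: the shift along the tool's x, y, z each as a share of 10 cm, from -1 to 1, then the turn about the tool's z as a share of pi/2 rad, from -1 to 1, then the opening, from -1 (shut) to 1 (fully open). A call has 1 to 8 rows; each row is the pose to reach, as a shift and turn from the pose commanded when the call began, along the tool's axes at that moment; what a row does not reach only later rows make up. A row lasts 1/12 s, in which the tool goes at most 41.7 mm and 7.16 degrees, less where a joint would pass 70% of its speed; a pose out of reach is approached as far as the arm can. A call with a number of a shift or a turn outside -1 to 1 is refused whole. A call with a gripper value outside its range is refused whole. The fingers move at their own pace and stop on an object; the grip force is fixed at half the most. Time passes only in rows, so rows that repeat a pose let the fingers close. It gives the time, the measured TCP pose, the force, the opening and the grip force at its end, in the units of the state.
- read_state(): the state, without advancing time (a new reading comes with each control period).
- optics.capture(name): name is "side" or "top" or "wrist"; returns a dict with "color" (420x560x3 uint8, red, green, blue), "mtx" (3x3 intrinsics, pixels), "T" (4x4, takes a point from camera to world coordinates). Camera axes: x right, y up, looking along -z (the intrinsics and any distortion apply to the point x, -y, -z); pixel columns grow to the right and rows downward; lengths in m; the calibration is good to about 2 mm. A picture is of the moment at which its call begins. There is no depth.
- job_done(): hands the job in; it is judged then, once.
The state is a dict: "time": time; "joints": joint angles; "qd": joint speeds; "joint_torque": joint torques, N m; "ee_pos": TCP position; "orientation": TCP orientation; "ft_force": force on the tool from outside, world axes, zero at the start; "moment": the same for the moment, N m; "grip_width": finger opening in m; "grip_force": force on a finger pad.
Only numpy, scipy, OpenCV 4.12 (cv2) and the standard library are available. Lean on these libraries where they do the work, as an engineer would, in place of code of your own. Each camera call takes 0.05 s, during which the arm holds its last target. There are 200 camera calls.

## Working session

There is one attempt and no reset: what is moved stays moved. The work goes in short steps, Python scripts to look and compute and a tool call to move; the robot and the scene stay as the last step left them, time stands still between calls to the robot, and variables do not carry over. Pictures are saved under pics/ and viewed, at most 10 in all, crops included, and the job is handed in when it is done.

Besides the shell and the picture viewer there is one more tool, called after "Emit:" as name(argument=value, ...) on one line, values as JSON. send_rows: Moves the arm, as the interface text tells. Shift numbers are shares of 10 cm and turn numbers shares of pi/2 rad, none past 1 either way. Its arguments: {"type":"object","properties":{"commands":{"type":"array","items":{"type":"array","items":{"type":"array","items":{"type":"number"}}}}},"required":["commands"]}

```bash
mkdir -p pics; ls; python3 - <<'E'
from cell import read_state, optics, ctrl
import cv2,numpy as np
np.set_printoptions(precision=4,suppress=True)
for n in ("top","side"):
    c=optics.capture(n); cv2.imwrite(f"pics/{n}0.png",c["color"][...,::-1]); print(n,c["mtx"],c["T"],[k for k in c])
print(read_state(),ctrl.tcp_to_tips)
E
```

```text
pics
top [[393.3675   0.     275.9655]
 [  0.     393.3675 200.887 ]
 [  0.       0.       1.    ]] [[-0.0209  0.9848 -0.1724  0.324 ]
 [-0.9997 -0.0227 -0.0085 -0.0064]
 [-0.0123  0.1721  0.985   1.2147]
 [ 0.      0.      0.      1.    ]] ['color', 'mtx', 'T']
side [[385.9773   0.     281.2484]
 [  0.     385.9773 207.5983]
 [  0.       0.       1.    ]] [[ 0.9591  0.1668 -0.2285  0.2739]
 [-0.2819  0.4975 -0.8203 -0.9091]
 [-0.0232  0.8512  0.5243  0.6782]
 [ 0.      0.      0.      1.    ]] ['color', 'mtx', 'T']
{'time': 0.1, 'joints': array([1.287 , 0.2413, 0.0039, 1.3352, 0.    , 1.5708]), 'qd': array([ 0.0015, -0.0016,  0.0024,  0.0001,  0.0025, -0.0017]), 'joint_torque': array([ -0.0011, -37.3137,  25.3011,   0.0109,  -0.0001,  -0.    ]), 'ee_pos': array([0.1398, 0.4795, 0.2385]), 'orientation': array([-0.4443, -3.1097,  0.003 ]), 'ft_force': array([-0.16  , -0.8687, -0.3901]), 'moment': array([-0.0648, -0.0148,  0.0154]), 'grip_force': 0.0, 'grip_width': 0.08518379631466168} 0.008
```

View pics/top0.png

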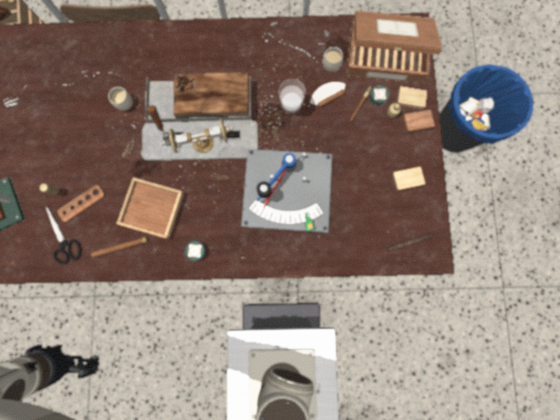

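View pics/side0.png

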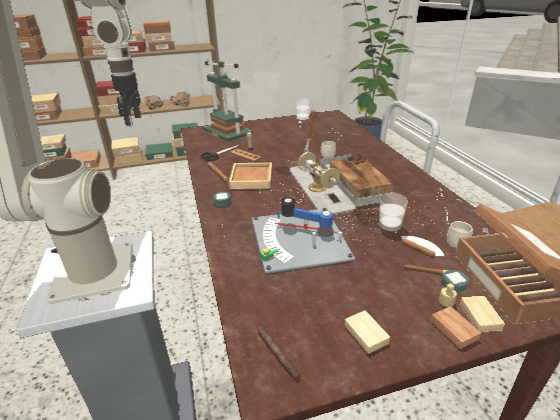

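The top view shows the hub near (289,160), the roller at (264,189), the flag at (310,224) and the plate between (245,150) and (332,230). In the side view the hub is near (326,218), the roller at (288,207) and the flag at (267,252). Next I'll take enlarged crops to get exact pixels.

```bash
python3 - <<'E'
import cv2,numpy as np
t=cv2.imread("pics/top0.png")[143:238,235:340]; s=cv2.imread("pics/side0.png")[190:275,245:360]
cv2.imwrite("pics/tz.png",cv2.resize(t,None,fx=6,fy=6,interpolation=cv2.INTER_CUBIC))
cv2.imwrite("pics/sz.png",cv2.resize(s,None,fx=6,fy=6,interpolation=cv2.INTER_CUBIC))
E
```

```text
(no output)
```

View pics/tz.png

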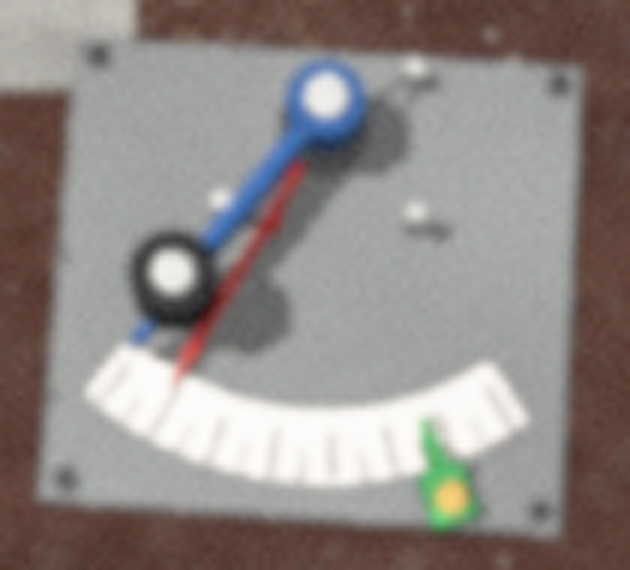

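View pics/sz.png

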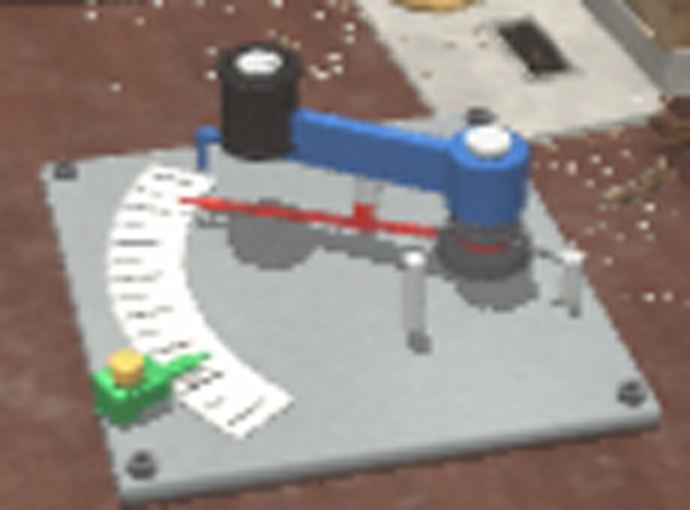

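```bash
cat > geo.py <<'E'
import numpy as np
from scipy.optimize import least_squares
def project(c,P):
    T=c["T"]; q=(np.atleast_2d(P)-T[:3,3])@T[:3,:3]; q=q*[1,-1,-1]
    p=q@c["mtx"].T; return p[:,:2]/p[:,2:]
def world(p,P):
    P=np.atleast_2d(P).astype(float); c,s=np.cos(p[2]),np.sin(p[2])
    return np.c_[p[0]+c*P[:,0]-s*P[:,1],p[1]+s*P[:,0]+c*P[:,1],P[:,2]]
def pol(r,deg,z): a=np.radians(deg); return [.075+r*np.cos(a),r*np.sin(a),z]
E
python3 - <<'E'
from geo import *; from cell import optics
np.set_printoptions(precision=4,suppress=True)
C={"t":optics.capture("top"),"s":optics.capture("side")}; off={"t":(235,143),"s":(245,190)}
def pts(p):
    a=145; f,q=p[3],p[4]
    return [("t",[.125,.135,.01],(80,38)),("t",[.125,-.135,.01],(583,65)),("t",[-.125,-.135,.01],(562,537)),("t",[-.125,.135,.01],(37,502)),
    ("t",pol(0,0,.079),(325,97)),("t",pol(.12,a,.094),(173,270)),("t",pol(.158,f,.02),(428,422)),("t",pol(.158,q,.02),(180,378)),
    ("t",pol(.07,135,.05),(220,198)),("t",pol(.07,225,.05),(415,212)),
    ("s",pol(0,0,.079),(488,137)),("s",pol(.12,a,.094),(260,62)),("s",pol(.158,f,.02),(208,355)),("s",pol(.158,q,.02),(182,200)),
    ("s",pol(.07,225,.05),(413,258)),("s",[-.125,.135,.01],(42,165)),("s",[.125,-.135,.01],(660,405)),("s",[-.125,-.135,.01],(122,488))]
def res(p): return np.array([project(C[n],world(p,L))[0]-((np.array(z)+.5)/6-.5+off[n]) for n,L,z in pts(p)]).ravel()
r=least_squares(res,[.45,0,0,190,155],x_scale=[.1,.1,.1,10,10],loss="soft_l1")
p=r.x; print(p,"flag travel",p[3]-145,"pointer",p[4]-145); print(res(p).reshape(-1,2))
# triangulate roller top and nut from 2 views
for k,(a,b) in {"nut":((325,97),(488,137)),"roller":((173,270),(260,62)),"flag":((428,422),(208,355))}.items():
    uv=[(np.array(z)+.5)/6-.5+off[n] for n,z in (("t",a),("s",b))]
    s=least_squares(lambda P:np.r_[project(C["t"],P)[0]-uv[0],project(C["s"],P)[0]-uv[1]],[.45,0,.05]); print(k,s.x,s.cost)
print("pivot",world(p,[.075,0,0]),"roller rest",world(p,pol(.12,145,.07)),"roller goal",world(p,pol(.12,p[3],.07)))
E
```

```text
[  0.5735  -0.0314  -0.0954 202.719  154.43  ] flag travel 57.71897758471775 pointer 9.429972757793252
[[-0.4065 -1.7623]
 [ 0.5095 -0.4894]
 [-0.0701 -0.6525]
 [-0.2833 -1.2308]
 [ 0.3902  0.448 ]
 [-0.1019  1.1523]
 [-0.5763 -1.1861]
 [-1.1545  2.0946]
 [ 0.3213  0.8421]
 [ 0.3573  0.7821]
 [-0.5272  0.2015]
 [-0.7873  0.3585]
 [ 1.0013 -0.3873]
 [-1.5378 -0.0295]
 [-0.4251  0.1535]
 [ 0.5894 -0.7374]
 [ 1.9243  0.8918]
 [ 0.3105  0.2992]]
nut [ 0.6499 -0.0375  0.0786] 0.00839093872197546
roller [0.5596 0.039  0.095 ] 0.019695572467793566
flag [ 0.4937 -0.087   0.0206] 0.005892666835704261
pivot [[ 0.6481 -0.0385  0.    ]] roller rest [[0.5568 0.0393 0.07  ]] roller goal [[ 0.5335 -0.0741  0.07  ]]
```

Emit:
send_rows(commands=[[[-0.3, -0.14, 0, 0, -1], [-0.6, -0.28, 0, 0, -1], [-0.92, -0.42, 0, 0, -1], [-0.92, -0.42, 0, 0, -1]]])

```text
time: 0.53
ee_pos: [0.2197, 0.4105, 0.2391]
orientation: [0.453, 3.107, -0.004]
ft_force: [0.3, 1.0, 0.2]
grip_width: 0.0386
grip_force: 0.0
```

Emit:
send_rows(commands=[[[-0.3, -0.14, 0, 0, -1], [-0.6, -0.28, 0, 0, -1], [-0.92, -0.42, 0, 0, -1], [-0.92, -0.42, 0, 0, -1]]])

```text
time: 0.87
ee_pos: [0.2964, 0.3447, 0.2392]
orientation: [0.454, 3.107, -0.002]
ft_force: [0.0, -1.0, -0.1]
grip_width: 0.0002
grip_force: 0.0
```

Emit:
send_rows(commands=[[[-0.3, -0.14, 0, 0, -1], [-0.6, -0.28, 0, 0, -1], [-0.92, -0.42, 0, 0, -1], [-0.92, -0.42, 0, 0, -1]]])

```text
time: 1.2
ee_pos: [0.373, 0.2791, 0.2392]
orientation: [0.454, 3.107, -0.002]
ft_force: [-0.4, 0.9, 0.8]
grip_width: -0.0001
grip_force: 0.0
```

Emit:
send_rows(commands=[[[-0.3, -0.14, 0, 0, -1], [-0.6, -0.28, 0, 0, -1], [-0.92, -0.42, 0, 0, -1], [-0.92, -0.42, 0, 0, -1]]])

```text
time: 1.53
ee_pos: [0.4497, 0.2132, 0.239]
orientation: [0.453, 3.107, -0.002]
ft_force: [-0.5, 0.2, 0.5]
grip_width: 0.0002
grip_force: 0.0
```

Emit:
send_rows(commands=[[[-0.3, -0.14, 0, 0, -1], [-0.6, -0.28, 0, 0, -1], [-0.92, -0.42, 0, 0, -1], [-0.92, -0.42, 0, 0, -1]]])

```text
time: 1.87
ee_pos: [0.5262, 0.1472, 0.2386]
orientation: [0.452, 3.107, -0.002]
ft_force: [0.7, 0.8, 0.1]
grip_width: -0.0002
grip_force: 0.0
```

Emit:
send_rows(commands=[[[-0.3, -0.14, 0, 0, -1], [-0.6, -0.28, 0, 0, -1], [-0.92, -0.42, 0, 0, -1], [-0.92, -0.42, 0, 0, -1]]])

```text
time: 2.2
ee_pos: [0.6025, 0.0809, 0.2378]
orientation: [0.451, 3.108, -0.002]
ft_force: [-0.1, 0.2, -0.2]
grip_width: -0.0001
grip_force: 0.0
```

Emit:
send_rows(commands=[[[0, 0, 0, 0.08, -1], [0, 0, 0, 0.16, -1], [0, 0, 0, 0.24, -1], [0, 0, 0, 0.32, -1], [0, 0, 0, 0.4, -1], [0, 0, 0, 0.48, -1], [0, 0, 0, 0.56, -1], [0, 0, 0, 0.64, -1]]])

```text
time: 2.87
ee_pos: [0.5985, 0.0852, 0.239]
orientation: [-1.887, -2.51, 0.0]
ft_force: [-0.8, -0.5, -0.8]
grip_width: 0.0001
grip_force: 0.0
```

Emit:
send_rows(commands=[[[0, 0, 0, 0.08, -1], [0, 0, 0, 0.16, -1], [0, 0, 0, 0.24, -1], [0, 0, 0, 0.32, -1], [0, 0, 0, 0.4, -1], [0, 0, 0, 0.48, -1], [0, 0, 0, 0.56, -1], [0, 0, 0, 0.63, -1]]])

```text
time: 3.53
ee_pos: [0.5985, 0.0852, 0.2391]
orientation: [-2.853, -1.313, 0.001]
ft_force: [0.1, 0.6, -0.1]
grip_width: -0.0
grip_force: 0.0
```

Emit:
send_rows(commands=[[[0, 0, 0.25, 0, -1], [0, 0, 0.5, 0, -1], [0, 0, 0.75, 0, -1], [0, 0, 0.86, 0, -1]]])

```text
time: 3.87
ee_pos: [0.5965, 0.0849, 0.1495]
orientation: [-2.848, -1.321, 0.009]
ft_force: [-1.2, 0.8, 0.3]
grip_width: 0.0001
grip_force: 0.0
```

Emit:
send_rows(commands=[[[0, 0, 0.25, 0, -1], [0, 0, 0.5, 0, -1], [0, 0, 0.75, 0, -1], [0, 0, 0.85, 0, -1], [0, 0, 0.85, 0, -1]]])

```text
time: 4.28
ee_pos: [0.5962, 0.0844, 0.065]
orientation: [-2.847, -1.322, 0.011]
ft_force: [-0.9, 0.2, -0.5]
grip_width: -0.0001
grip_force: 0.0
```

```bash
python3 - <<'E'
from cell import read_state, optics
import cv2,numpy as np
a=optics.capture("top")["color"][130:240,225:345,::-1]; b=optics.capture("side")["color"][130:280,220:380,::-1]
f=lambda i,k:cv2.resize(i,None,fx=k,fy=k,interpolation=cv2.INTER_CUBIC)
a=f(a,3.4);b=f(b,374/150); b=cv2.resize(b,(392,374))
cv2.imwrite("pics/pre.png",np.hstack([a,b])[:, :800]); print(read_state()["ee_pos"])
E
```

```text
[0.59934776 0.08436393 0.0688089 ]
```

View pics/pre.png

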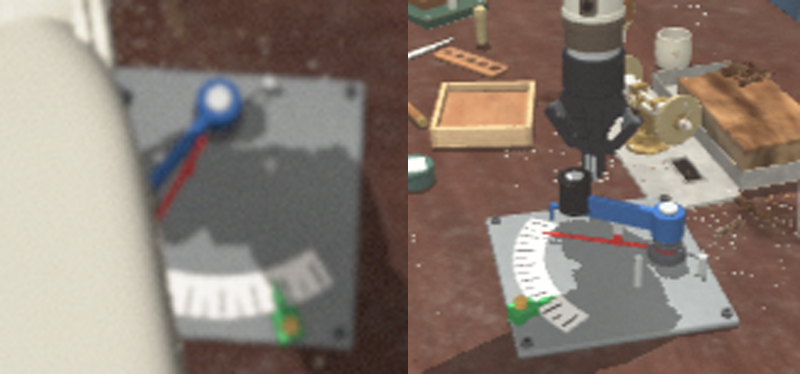

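The picture shows the shut gripper upright just behind the roller, its tips at about (597,172) in the side crop with the roller at (573,190). The pointer and arm are untouched. I'll close the gap first, then push along the arc.

Emit:
send_rows(commands=[[[-0.06, 0, 0, 0, -1], [-0.12, 0, 0, 0, -1], [-0.18, 0, 0, 0, -1], [-0.22, 0, 0, 0, -1], [-0.26, 0, 0, 0, -1], [-0.26, 0, 0, 0, -1]]])

```text
time: 4.88
ee_pos: [0.5828, 0.0632, 0.0692]
orientation: [2.851, 1.32, 0.003]
ft_force: [2.3, 2.1, 2.1]
grip_width: -0.0001
grip_force: 0.9
```

Emit:
send_rows(commands=[[[-0.042, -0.011, 0, -0.022, -1], [-0.085, -0.02, 0, -0.044, -1], [-0.127, -0.028, 0, -0.067, -1], [-0.17, -0.034, 0, -0.089, -1], [-0.213, -0.039, 0, -0.111, -1], [-0.257, -0.042, 0, -0.133, -1], [-0.3, -0.044, 0, -0.156, -1], [-0.344, -0.045, 0, -0.178, -1]]])

```text
time: 5.55
ee_pos: [0.558, 0.0412, 0.0691]
orientation: [-2.636, -1.709, -0.006]
ft_force: [2.3, 2.5, 1.0]
grip_width: 0.0001
grip_force: 1.7
```

```bash
python3 - <<'E'
from cell import read_state, optics
import cv2,numpy as np
b=optics.capture("side")["color"][160:280,225:385,::-1]
cv2.imwrite("pics/push1.png",cv2.resize(b,None,fx=5,fy=5,interpolation=cv2.INTER_CUBIC)); s=read_state();print(s["ee_pos"],s["orientation"],s["ft_force"])
E
```

```text
[0.55733039 0.04055689 0.06908348] [-2.63571051 -1.70914638 -0.00376198] [-0.07121614  2.17772106  2.2320314 ]
```

View pics/push1.png

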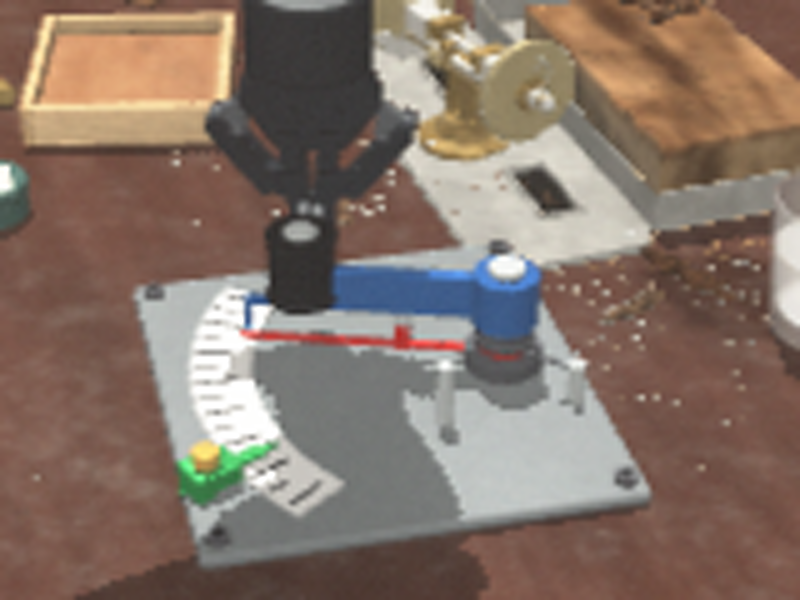

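The roller has been pushed to about (300,260). The red pointer tip is at (243,335) under the arm, and the flag tip is at (272,450). I'll continue along the arc.

Emit:
send_rows(commands=[[[-0.042, -0.011, 0, -0.022, -1], [-0.085, -0.02, 0, -0.044, -1], [-0.127, -0.028, 0, -0.067, -1], [-0.17, -0.034, 0, -0.089, -1], [-0.213, -0.039, 0, -0.111, -1], [-0.257, -0.042, 0, -0.133, -1], [-0.3, -0.044, 0, -0.156, -1], [-0.344, -0.045, 0, -0.178, -1]]])

```text
time: 6.27
ee_pos: [0.5396, 0.012, 0.0691]
orientation: [-2.372, -2.059, -0.005]
ft_force: [0.9, 3.4, 3.2]
grip_width: 0.0003
grip_force: 2.2
```

Emit:
send_rows(commands=[[[-0.042, -0.011, 0, -0.022, -1], [-0.085, -0.02, 0, -0.044, -1], [-0.127, -0.028, 0, -0.067, -1], [-0.17, -0.034, 0, -0.089, -1], [-0.213, -0.039, 0, -0.111, -1], [-0.257, -0.042, 0, -0.133, -1], [-0.3, -0.044, 0, -0.156, -1], [-0.344, -0.045, 0, -0.178, -1]]])

```text
time: 6.93
ee_pos: [0.5297, -0.0211, 0.069]
orientation: [-2.062, -2.369, -0.005]
ft_force: [-0.6, 5.3, 3.6]
grip_width: 0.0001
grip_force: 2.7
```

```bash
cat >> geo.py <<'E'
def look(name):
    from cell import optics,read_state; import cv2
    A=optics.capture("side"); b=A["color"][160:280,225:385,::-1]
    cv2.imwrite(f"pics/{name}.png",cv2.resize(b,None,fx=5,fy=5,interpolation=cv2.INTER_CUBIC))
    # implied arm angle from the TCP, contact 33 mm behind the roller centre
    s=read_state(); d=s["ee_pos"][:2]-[.6495,-.0378]; r=np.hypot(*d)
    phi=np.degrees(np.arctan2(d[1],d[0]))%360
    print(s["ee_pos"],s["orientation"],s["ft_force"],"r",r,"phi-travel",phi+np.degrees(np.arcsin(.033/r))-139.6)
    p=[.5741,-.0308,np.radians(-5.4)]
    for t in range(44,64,2): print(t,(project(A,world(p,pol(.158,145+t,.02)))[0]-[225,160]+.5)*5-.5)
E
python3 -c "
from geo import *;np.set_printoptions(precision=4,suppress=True);look('push3')"
```

```text
[ 0.5295 -0.0219  0.069 ] [-2.0615 -2.3692 -0.0039] [-0.9673  4.6352  3.9966] r 0.1210311557121559 phi-travel 48.67481081751694
44 [249.4376 407.3635]
46 [252.7751 412.7185]
48 [256.4563 418.0342]
50 [260.4801 423.3025]
52 [264.8449 428.5156]
54 [269.5484 433.6653]
56 [274.5879 438.7435]
58 [279.9597 443.7419]
60 [285.6598 448.6524]
62 [291.6831 453.4667]
```

View pics/push3.png

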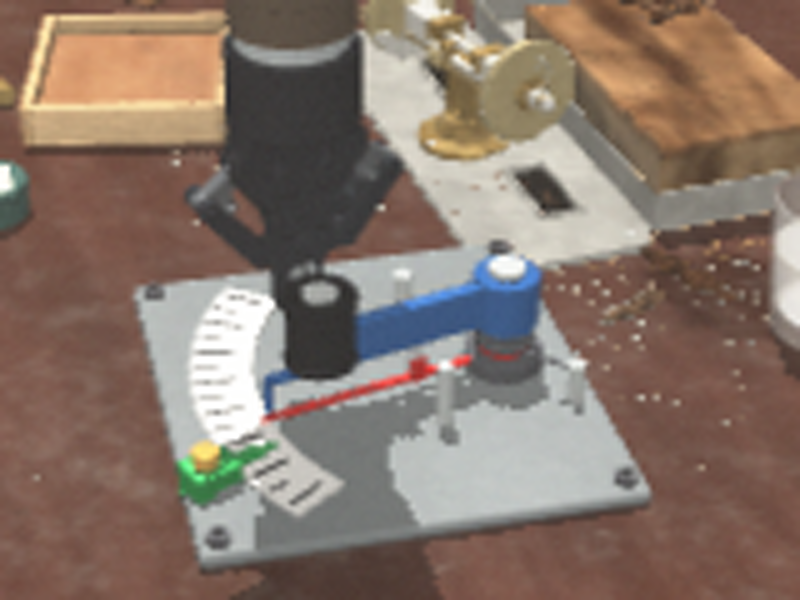

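The pointer tip is at (264,420) and the flag tip at about (275,444), so roughly 7–8° remain. I'll take 6° of that and re-measure.

Emit:
send_rows(commands=[[[-0.03, -0.015, 0, -0.016, -1], [-0.06, -0.03, 0, -0.033, -1], [-0.095, -0.045, 0, -0.05, -1], [-0.127, -0.058, 0, -0.067, -1], [-0.127, -0.058, 0, -0.067, -1], [-0.127, -0.058, 0, -0.067, -1]]])

```text
time: 7.48
ee_pos: [0.5252, -0.0348, 0.0688]
orientation: [-1.938, -2.471, -0.003]
ft_force: [-2.2, 6.3, 3.8]
grip_width: -0.0
grip_force: 2.7
```

```bash
python3 - <<'E'
from geo import *;np.set_printoptions(precision=4,suppress=True);look('push4')
import cv2
from cell import optics
T=optics.capture("top")["color"][...,::-1]
a=cv2.resize(T[143:238,235:340],(400,362),interpolation=cv2.INTER_CUBIC)
b=cv2.imread("pics/push4.png")[370:521,230:397]; b=cv2.resize(b,(400,362),interpolation=cv2.INTER_CUBIC)
cv2.imwrite("pics/push4z.png",np.hstack([a,b]))
E
```

```text
[ 0.5252 -0.0347  0.0687] [-1.938  -2.4708 -0.003 ] [-2.1314  5.7603  4.1925] r 0.12432792179386815 phi-travel 54.3730304515866
44 [249.4376 407.3635]
46 [252.7751 412.7185]
48 [256.4563 418.0342]
50 [260.4801 423.3025]
52 [264.8449 428.5156]
54 [269.5484 433.6653]
56 [274.5879 438.7435]
58 [279.9597 443.7419]
60 [285.6598 448.6524]
62 [291.6831 453.4667]
```

View pics/push4z.png

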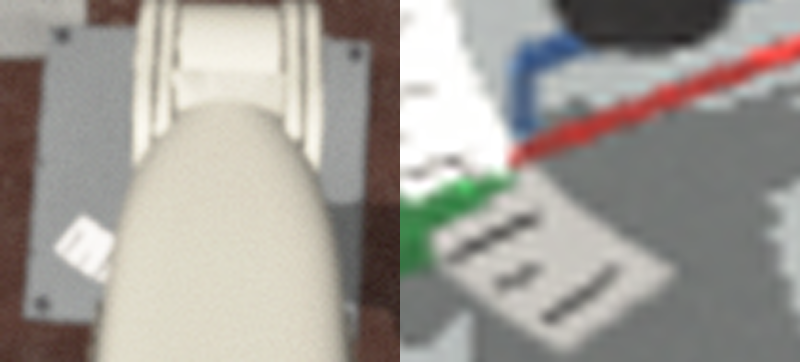

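The right crop shows the red needle tip at (112,158) and the green flag tip at about (115,183). That gap is about 3.1°, which agrees with the fitted 57.6° for the flag against 54.4° now. I'll push 3.1° more and hold.

Emit:
send_rows(commands=[[[-0.017, -0.004, 0, -0.009, -1], [-0.034, -0.008, 0, -0.018, -1], [-0.05, -0.012, 0, -0.027, -1], [-0.066, -0.016, 0, -0.035, -1], [-0.066, -0.016, 0, -0.035, -1], [-0.066, -0.016, 0, -0.035, -1], [-0.066, -0.016, 0, -0.035, -1], [-0.066, -0.016, 0, -0.035, -1]]])

```text
time: 8.25
ee_pos: [0.5251, -0.0414, 0.0687]
orientation: [-1.869, -2.523, -0.003]
ft_force: [-1.2, 4.3, 4.6]
grip_width: -0.0002
grip_force: 2.8
```

```bash
python3 - <<'E'
from geo import *;np.set_printoptions(precision=4,suppress=True);look('push5')
import cv2
b=cv2.imread("pics/push5.png")[370:521,230:397]; cv2.imwrite("pics/push5z.png",cv2.resize(b,(400,362),interpolation=cv2.INTER_CUBIC))
E
```

```text
[ 0.5251 -0.0414  0.0687] [-1.869  -2.5231 -0.0028] [-1.4453  5.9144  3.9732] r 0.12442448181844366 phi-travel 57.43267304236855
44 [249.4376 407.3635]
46 [252.7751 412.7185]
48 [256.4563 418.0342]
50 [260.4801 423.3025]
52 [264.8449 428.5156]
54 [269.5484 433.6653]
56 [274.5879 438.7435]
58 [279.9597 443.7419]
60 [285.6598 448.6524]
62 [291.6831 453.4667]
```

View pics/push5z.png

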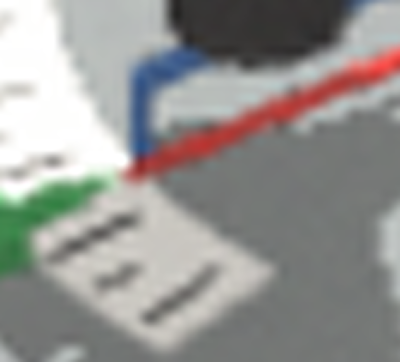

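The needle tip at (130,175) now points straight at the flag tip at (115,182), so the two are level to within 1°. I'll hold for over 2 s, then ease back in two steps.

Emit:
send_rows(commands=[[[0, 0, 0, 0, -1], [0, 0, 0, 0, -1], [0, 0, 0, 0, -1], [0, 0, 0, 0, -1], [0, 0, 0, 0, -1], [0, 0, 0, 0, -1], [0, 0, 0, 0, -1], [0, 0, 0, 0, -1]]])

```text
time: 8.97
ee_pos: [0.5251, -0.0413, 0.0686]
orientation: [-1.869, -2.523, -0.003]
ft_force: [-1.1, 5.5, 4.3]
grip_width: -0.0001
grip_force: 2.8
```

Emit:
send_rows(commands=[[[0, 0, 0, 0, -1], [0, 0, 0, 0, -1], [0, 0, 0, 0, -1], [0, 0, 0, 0, -1], [0, 0, 0, 0, -1], [0, 0, 0, 0, -1], [0, 0, 0, 0, -1], [0, 0, 0, 0, -1]]])

```text
time: 9.63
ee_pos: [0.5251, -0.0414, 0.0686]
orientation: [-1.869, -2.523, -0.003]
ft_force: [-1.2, 5.7, 4.8]
grip_width: -0.0007
grip_force: 2.8
```

Emit:
send_rows(commands=[[[0, 0, 0, 0, -1], [0, 0, 0, 0, -1], [0, 0, 0, 0, -1], [0, 0, 0, 0, -1], [0, 0, 0, 0, -1], [0, 0, 0, 0, -1], [0, 0, 0, 0, -1], [0, 0, 0, 0, -1]]])

```text
time: 10.3
ee_pos: [0.5251, -0.0413, 0.0687]
orientation: [-1.869, -2.523, -0.003]
ft_force: [-1.4, 4.3, 4.6]
grip_width: -0.0
grip_force: 2.8
```

Emit:
send_rows(commands=[[[0.042, 0.012, 0, 0.022, -1], [0.083, 0.026, 0, 0.044, -1], [0.124, 0.042, 0, 0.067, -1], [0.164, 0.058, 0, 0.089, -1], [0.203, 0.076, 0, 0.111, -1], [0.242, 0.095, 0, 0.133, -1], [0.28, 0.116, 0, 0.156, -1], [0.318, 0.137, 0, 0.178, -1]]])

```text
time: 10.97
ee_pos: [0.5295, -0.007, 0.0687]
orientation: [-2.205, -2.237, -0.003]
ft_force: [-0.5, 5.3, 2.6]
grip_width: 0.0003
grip_force: 2.2
```

Emit:
send_rows(commands=[[[0.042, 0.012, 0, 0.022, -1], [0.083, 0.026, 0, 0.044, -1], [0.124, 0.042, 0, 0.067, -1], [0.164, 0.058, 0, 0.089, -1], [0.203, 0.076, 0, 0.111, -1], [0.242, 0.095, 0, 0.133, -1], [0.28, 0.116, 0, 0.156, -1], [0.318, 0.137, 0, 0.178, -1]]])

```text
time: 11.63
ee_pos: [0.5432, 0.0247, 0.0687]
orientation: [-2.496, -1.908, -0.003]
ft_force: [0.9, 3.1, 2.6]
grip_width: 0.0001
grip_force: 1.7
```

```bash
python3 -c "
from geo import *;np.set_printoptions(precision=4,suppress=True);look('back')" | head -1
```

```text
[0.5437 0.0254 0.0687] [-2.4963 -1.9072 -0.0045] [1.5777 4.7247 1.3971] r 0.1232502663061426 phi-travel 25.082947245123393
```

Emit:
send_rows(commands=[[[0.042, 0.012, 0, 0.022, -1], [0.083, 0.026, 0, 0.044, -1], [0.124, 0.042, 0, 0.067, -1], [0.164, 0.058, 0, 0.089, -1], [0.203, 0.076, 0, 0.111, -1], [0.242, 0.095, 0, 0.133, -1], [0.28, 0.116, 0, 0.156, -1], [0.318, 0.137, 0, 0.178, -1]]])

```text
time: 12.35
ee_pos: [0.5648, 0.0512, 0.0687]
orientation: [2.737, 1.541, 0.002]
ft_force: [1.9, 2.2, 1.8]
grip_width: -0.0
grip_force: 1.2
```

Emit:
send_rows(commands=[[[0.032, 0.01, 0, 0.017, -1], [0.063, 0.019, 0, 0.033, -1], [0.094, 0.03, 0, 0.05, -1], [0.124, 0.042, 0, 0.067, -1], [0.155, 0.054, 0, 0.083, -1], [0.185, 0.067, 0, 0.1, -1], [0.215, 0.08, 0, 0.115, -1], [0.242, 0.095, 0, 0.133, -1]]])

```text
time: 13.02
ee_pos: [0.5846, 0.0663, 0.0682]
orientation: [2.882, 1.247, -0.001]
ft_force: [-0.1, 1.3, -0.3]
grip_width: -0.0004
grip_force: 0.0
```

Emit:
send_rows(commands=[[[0.05, 0, 0, 0, -1], [0.1, 0, 0, 0, -1], [0.18, 0, 0, 0, -1], [0.3, 0, 0, 0, -1], [0.3, 0, -0.3, 0, -1], [0.3, 0, -0.6, 0, -1], [0.3, 0, -0.9, 0, -1], [0.3, 0, -0.9, 0, -1]]])

```text
time: 13.68
ee_pos: [0.609, 0.0896, 0.1653]
orientation: [2.878, 1.251, 0.018]
ft_force: [1.9, 0.5, 0.0]
grip_width: 0.0002
grip_force: 0.0
```

```bash
python3 -c "
from geo import *;np.set_printoptions(precision=4,suppress=True);look('end')" | head -1
```

```text
[0.6079 0.0894 0.1626] [2.8788 1.2513 0.013 ] [ 1.1346 -0.0662 -0.1362] r 0.1337867633156429 phi-travel -17.22307302589364
```

View pics/end.png

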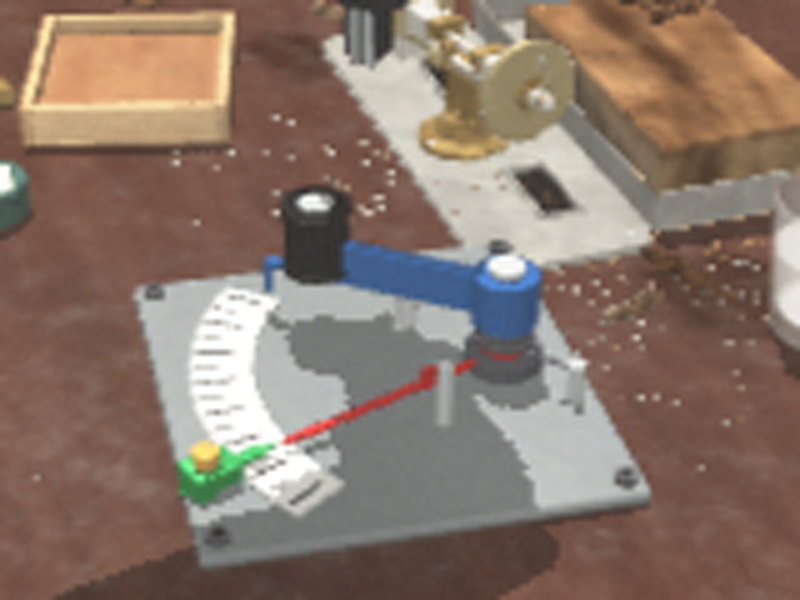

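The arm is back at its rest stop, with the roller at (316,235). The red pointer stands in line with the flag tip at (278,444), and the gripper is clear.

```bash
python3 -c "
from cell import job_done; print(job_done())"
```

```text
the job is handed in; nothing more can be done
None
```

The job is handed in, with no verdict returned: I held the arm at the flag for over two seconds and eased it back to its rest stop; the last picture shows the red pointer at the green flag, with the gripper clear and nothing in view disturbed.

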